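# Find the loose bolt on the run-in stand and hold its cap open

## Task

Log a check on the tally counter by swinging its sprung lever to the stop and letting it spring back; only then tap down on the bolt heads of the bearing run-in stand until you find the loose one, which sinks and stays down. Then lift the hinged cap of that same station by its tongue, clearly more than half-way open, never lifting a cap whose bolt has not proved loose and leaving the other things on the bench where they are. Finish while still holding that cap open with the fingers, because it falls shut when let go and the mechanic needs to get at the bearing.

Things in the scene. Friction and masses are not known exactly. Their poses are not given: they have to be found in the camera images.
- stand: bearing run-in stand, fixed to the bench: foot plate 160 x 300 x 10 mm under a grey housing (120 x 280 mm, top 45 mm above the bench). Origin: centre of its underside. Three stations in a row along its y axis (left +90 mm, middle 0, right -90 mm); at each a hinged cap on the -x side and its bolt behind it on the +x side.
- counter: black tally counter 70 x 70 mm, 45 mm high, on a steel foot plate 110 x 90 mm fixed to the bench. Origin: centre of its underside; z up. A sprung steel lever with a black thumb peg is pivoted on its top.
- tally_pivot (a point): the lever's vertical pivot axis, on top of the counter (48 mm above the bench)
- tally_peg (a point): top centre of the upright thumb peg at the lever's end: 13 mm diameter, its lower end at 49 mm and its top 78 mm above the bench (lever arm beneath it 6 mm thick, 12 mm wide, its top 54 mm above the bench), 65 mm from the pivot axis. Free to be pushed from the side with the fingertips.
- tally_lever (a joint): lever angle in rad: 0 at rest, growing anticlockwise seen from above (seen from the robot the peg, on the near side of the counter, goes from left to right), hard stop at 1.0. A spring pulls it back to 0; holding it at the stop takes about 4 N at the peg.
- car_wheel: bystander: loose model-car wheel lying flat, 82 mm diameter, 34 mm high; origin under its centre
- screw_box: bystander: loose open white box of screws 100 x 70 x 30 mm; origin under its centre
- oil_bottle: bystander: loose small bottle 40 mm diameter, 90 mm tall; origin under its centre
- driver: bystander: loose screwdriver 190 mm long lying on the bench; origin under its middle, x axis along it
- bolt_left_top (a point): centre of the top face of the left station's bolt: plain steel head 20 mm diameter, 12 mm high, top 65 mm above the bench at the start, to be tapped straight down
- bolt_left (a joint): how far the left bolt has sunk, m: 0 at the start for all. Exactly one of the three is loose, a different one from start to start, and looks like the others: a push of about 2 to 3 N sinks it 6 mm and it stays down. A tight one gives at most about 1.5 mm under a tap of 20 N.
- flap_left: hinged aluminium cap of the left station: plate 50 wide x 60 long x 9 mm; from its -x edge a tongue 18 wide x 9 thick sticks out 16 mm. Origin: on the cap's centre line and mid-thickness, where tongue meets plate, 52 mm above the bench when shut; x axis to the hinge pin, 80 mm away. Free below the tongue for 37 mm. The tongue can pivot between fingers that pinch its sides.
- cap_left (a joint): opening of the left cap, rad: 0 shut, tongue rising about the hinge pin (parallel to the stand's y) as it grows, stop at 1.4. A light spring and its weight shut it when let go (about 1 to 2 N at the tongue).
- bolt_middle_top (a point): centre of the top face of the middle station's bolt: plain steel head 20 mm diameter, 12 mm high, top 65 mm above the bench at the start, to be tapped straight down
- bolt_middle (a joint): how far the middle bolt has sunk, m: 0 at the start for all. Exactly one of the three is loose, a different one from start to start, and looks like the others: a push of about 2 to 3 N sinks it 6 mm and it stays down. A tight one gives at most about 1.5 mm under a tap of 20 N.
- flap_middle: hinged aluminium cap of the middle station: plate 50 wide x 60 long x 9 mm; from its -x edge a tongue 18 wide x 9 thick sticks out 16 mm. Origin: on the cap's centre line and mid-thickness, where tongue meets plate, 52 mm above the bench when shut; x axis to the hinge pin, 80 mm away. Free below the tongue for 37 mm. The tongue can pivot between fingers that pinch its sides.
- cap_middle (a joint): opening of the middle cap, rad: 0 shut, tongue rising about the hinge pin (parallel to the stand's y) as it grows, stop at 1.4. A light spring and its weight shut it when let go (about 1 to 2 N at the tongue).
- bolt_right_top (a point): centre of the top face of the right station's bolt: plain steel head 20 mm diameter, 12 mm high, top 65 mm above the bench at the start, to be tapped straight down
- bolt_right (a joint): how far the right bolt has sunk, m: 0 at the start for all. Exactly one of the three is loose, a different one from start to start, and looks like the others: a push of about 2 to 3 N sinks it 6 mm and it stays down. A tight one gives at most about 1.5 mm under a tap of 20 N.
- flap_right: hinged aluminium cap of the right station: plate 50 wide x 60 long x 9 mm; from its -x edge a tongue 18 wide x 9 thick sticks out 16 mm. Origin: on the cap's centre line and mid-thickness, where tongue meets plate, 52 mm above the bench when shut; x axis to the hinge pin, 80 mm away. Free below the tongue for 37 mm. The tongue can pivot between fingers that pinch its sides.
- cap_right (a joint): opening of the right cap, rad: 0 shut, tongue rising about the hinge pin (parallel to the stand's y) as it grows, stop at 1.4. A light spring and its weight shut it when let go (about 1 to 2 N at the tongue).
There are look-alikes about, which are no part of the job. What is shaped like the counter but green or pink is not meant.

How it is judged:
On the way, in this order (a step that is already met when the one before it is completed fails the run):
1. the tally lever is swung to its stop (value of joint tally_lever above 0.9 rad), for 0.05 s.
2. the tally lever has sprung back (value of joint tally_lever below 0.15 rad), for 0.1 s.
3. the loose bolt has been found: tapped, it has sunk (value of joint any of bolt_left, bolt_middle, bolt_right above 0.0035 m), for 0.2 s.
4. the loose bolt's cap is lifted in the fingers (((value of joint bolt_left above 0.0035 m and value of joint cap_left above 0.7 rad and contact force between the fingers and flap_left above 0.5 N and value of joint tally_lever below 0.15 rad and value of joint each of cap_middle, cap_right below 0.1 rad) or (value of joint bolt_middle above 0.0035 m and value of joint cap_middle above 0.7 rad and contact force between the fingers and flap_middle above 0.5 N and value of joint tally_lever below 0.15 rad and value of joint each of cap_left, cap_right below 0.1 rad) or (value of joint bolt_right above 0.0035 m and value of joint cap_right above 0.7 rad and contact force between the fingers and flap_right above 0.5 N and value of joint tally_lever below 0.15 rad and value of joint each of cap_left, cap_middle below 0.1 rad))), for 0.2 s.
At the end, for the whole second after the job is handed in: The loose bolt is sunk (more than 3.5 mm), the cap of its station is open more than 0.7 rad (half of its travel) and held by the fingers (contact force above 0.5 N), the other two caps are shut (under 0.1 rad) and the tally lever is back (under 0.15 rad) (((value of joint bolt_left above 0.0035 m and value of joint cap_left above 0.7 rad and contact force between the fingers and flap_left above 0.5 N and value of joint tally_lever below 0.15 rad and value of joint each of cap_middle, cap_right below 0.1 rad) or (value of joint bolt_middle above 0.0035 m and value of joint cap_middle above 0.7 rad and contact force between the fingers and flap_middle above 0.5 N and value of joint tally_lever below 0.15 rad and value of joint each of cap_left, cap_right below 0.1 rad) or (value of joint bolt_right above 0.0035 m and value of joint cap_right above 0.7 rad and contact force between the fingers and flap_right above 0.5 N and value of joint tally_lever below 0.15 rad and value of joint each of cap_left, cap_middle below 0.1 rad))); the arm keeps its last pose, push and grip.
It fails at once if a cap is lifted (over 0.25 rad) whose bolt has not sunk ((value of joint cap_left above 0.25 rad and value of joint bolt_left below 0.0035 m) or (value of joint cap_middle above 0.25 rad and value of joint bolt_middle below 0.0035 m) or (value of joint cap_right above 0.25 rad and value of joint bolt_right below 0.0035 m)).
It fails at once if a bystander is moved by more than 30 mm (distance of any of car_wheel, screw_box, oil_bottle, driver from where it was at the start of the episode above 0.03 m).
It also fails if it takes over 62 s, if anything falls off the work surface, if the arm or the gripper's body presses on something with over 40 N, if the wrist force passes 120 N, or if a joint passes its speed limit or range.

## Robot

A 6-joint arm with a two-finger parallel gripper is mounted at the origin on the work surface. World frame = base frame: x ahead of the robot, y to its left, z up, the work surface at z = 0. Lengths are in m, angles in rad, forces in N, time in s.
With the tool pointing down it reaches from about 0.35 to 0.775 m from the base axis. Payload 7.3 kg.
Tool frame: the origin (TCP) lies midway between the tips of the shut fingers; the grasp point (between the pads) lies 19 mm behind it (robot.tcp_to_grasp is the distance from the TCP to the grasp point, in m); z points along the fingers, y is the line along which they close (so a half turn about z gives the same grasp; the last joint's range is limited). The gripper opens to 92 mm and grips with 3 to 60 N. Pads are 19 mm wide; open, the fingers measure 130 mm over their backs; the gripper's body (75 mm by 190 mm) begins 47 mm behind the grasp point.
Start: joints at [-1.268, 0.342, 1.524, -0, 1.275, -0.146], TCP at [0.228, -0.473, 0.227] pointing down, gripper open.
Joint ranges: [-2.53, 2.53], [-0.77, 2.02], [0.04, 2.7], [-1, 4.14], [0.28, 2.66], [-3.11, 3.11]. Speed limits (rad/s): [2.57, 2.57, 3.14, 3.14, 3.14, 3.14].

## Interface

Orientations are given as [roll, pitch, yaw] about the fixed x, y, z axes, in that order (R = Rz(yaw) Ry(pitch) Rx(roll)).
In Python, from cell import readout, cams, ticket, robot gives the robot as it stands. The module is installed in compiled form; this text tells all that it offers.
- The arm moves only by the tool jog_arm, never from a script. Its argument "plan" is a list of rows, each a list of 5 numbers: the shift along the world's x, y, z each as a share of 0.08 m, from -1 to 1, then the turn about the world's z as a share of 90 degrees, from -1 to 1, then the opening, from -1 (shut) to 1 (fully open). A call has 1 to 12 rows; each row is the pose to reach, as a shift and turn from the pose commanded when the call began; what a row does not reach only later rows make up. A row lasts 1/10 s, in which the tool goes at most 50 mm and 8.59 degrees, less where a joint would pass 70% of its speed; a pose out of reach is approached as far as the arm can. A call with a number of a shift or a turn outside -1 to 1 is refused whole. A call with a gripper value outside its range is refused whole. The fingers move at their own pace and stop on an object; "squeeze" is the grip in N (left out, the last holds). Time passes only in rows, so rows that repeat a pose let the fingers close. It gives the time, the measured TCP pose, the force, the opening and the grip force at its end, in the units of the state.
- readout.observe(): the state, without advancing time (a new reading comes with each control period).
- cams.read_camera(name): name is "scene" or "top"; returns the picture (400x640x3 uint8, blue, green, red); there is no depth.
- cams.calibration(name): a dict with "K" (3x3 intrinsics, pixels), "world_from_camera" (4x4, takes a point from camera to world coordinates). Camera axes: x right, y down, z forward; pixel columns grow to the right and rows downward; lengths in m; the calibration is good to about 2 mm. A picture is of the moment at which its call begins. calibration takes no time and is no camera call.
- ticket.hand_in(): hands the job in; it is judged then, once.
The state is a dict: "time": time; "qpos": joint angles; "qvel": joint speeds; "joint_efforts": joint torques, N m; "tool_pos": TCP position; "tool_rot": TCP orientation; "contact_force": force on the tool from outside, world axes, zero at the start; "torque": the same for the moment, N m; "opening": finger opening in m; "grip_force": force on a finger pad.
Only numpy, scipy, OpenCV 4.12 (cv2) and the standard library are available. Lean on these libraries where they do the work, as an engineer would, in place of code of your own. Each camera call takes 0.05 s, during which the arm holds its last target. There are 200 camera calls.

## Working session

There is one attempt and no reset: what is moved stays moved. The work goes in short steps, Python scripts to look and compute and a tool call to move; the robot and the scene stay as the last step left them, time stands still between calls to the robot, and variables do not carry over. Pictures are saved under pics/ and viewed, at most 10 in all, crops included, and the job is handed in when it is done.

Besides the shell and the picture viewer there is one more tool, called after "Emit:" as a command line: name --pt "numbers of a row" for each row, then --argument value for the rest. jog_arm: Moves the arm, as the interface text tells. Shift numbers are shares of 0.08 m and turn numbers shares of 90 degrees, none past 1 either way. Its arguments: {"type":"object","properties":{"plan":{"type":"array"},"squeeze":{"type":"number"}},"required":["plan"]}

```bash
mkdir -p pics
python3 - <<'E'
from cell import readout, cams, ticket, robot
import cv2
for n in("scene","top"):
    cv2.imwrite(f"pics/{n}0.png",cams.read_camera(n)); c=cams.calibration(n); print(n,c["K"].round(1).tolist(),c["world_from_camera"].round(3).tolist())
s=readout.observe(); print({k:s[k] for k in("time","tool_pos","tool_rot","contact_force","opening")})
E
```

```text
scene [[369.5, 0.0, 316.8], [0.0, 369.5, 203.9], [0.0, 0.0, 1.0]] [[-0.714, 0.542, -0.443, 0.924], [0.7, 0.556, -0.448, 0.45], [0.003, -0.63, -0.777, 0.86], [0.0, 0.0, 0.0, 1.0]]
top [[392.0, 0.0, 320.6], [0.0, 392.0, 192.4], [0.0, 0.0, 1.0]] [[-0.007, -0.984, 0.177, 0.242], [-1.0, 0.007, -0.002, 0.001], [0.001, -0.177, -0.984, 1.328], [0.0, 0.0, 0.0, 1.0]]
{'time': 0.1, 'tool_pos': array([ 0.22770566, -0.47264581,  0.22612015]), 'tool_rot': array([-3.14021750e+00, -1.96390579e-04,  4.48792769e-01]), 'contact_force': array([-0.96937015,  0.63609752,  0.55666942]), 'opening': 0.0920036336205966}
```

View pics/top0.png

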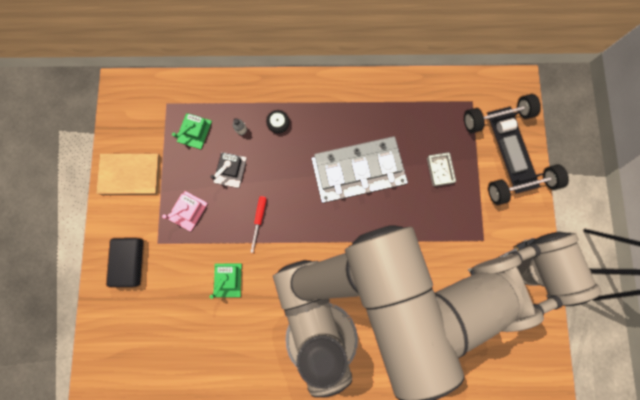

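View pics/scene0.png

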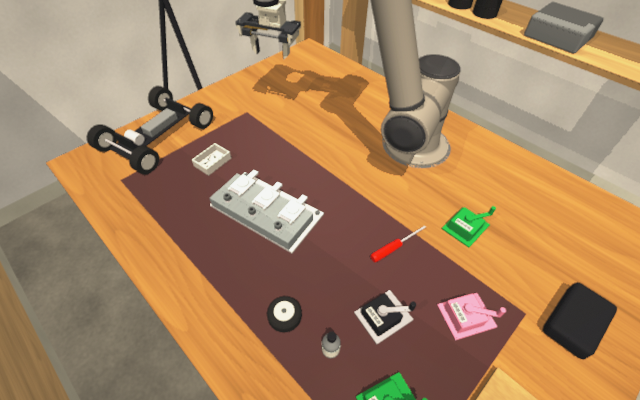

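The top view shows the black counter near (229,169) and the stand near (360,168). The scene view shows the counter near (384,315) and the stand near (266,208). I'll enlarge both.

Run:
```python
import cv2,numpy as np
t=cv2.imread("pics/top0.png"); s=cv2.imread("pics/scene0.png")
def c(i,x,y,w,h,f): return cv2.resize(i[y:y+h,x:x+w],None,fx=f,fy=f,interpolation=cv2.INTER_CUBIC)
cv2.imwrite("pics/c1.png",np.hstack([c(t,205,145,50,60,8),c(s,350,285,50+20,60,8)[:, :]][:1]+[c(s,350,285,50,60,8)]))
a=c(t,305,130,110,80,7);cv2.imwrite("pics/c2.png",a)
cv2.imwrite("pics/c3.png",c(s,200,160,130,95,6))
cv2.imwrite("pics/c4.png",np.hstack([c(t,205,145,50,50,8),c(s,350,280,70,70,8)[:400,:] if 0 else c(s,350,285,50,50,8)]))
cv2.imwrite("pics/c1.png",np.hstack([c(t,205,145,45,60,7),c(s,350,285,68,60,7)]))
```

```text
(no output)
```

View pics/c1.png

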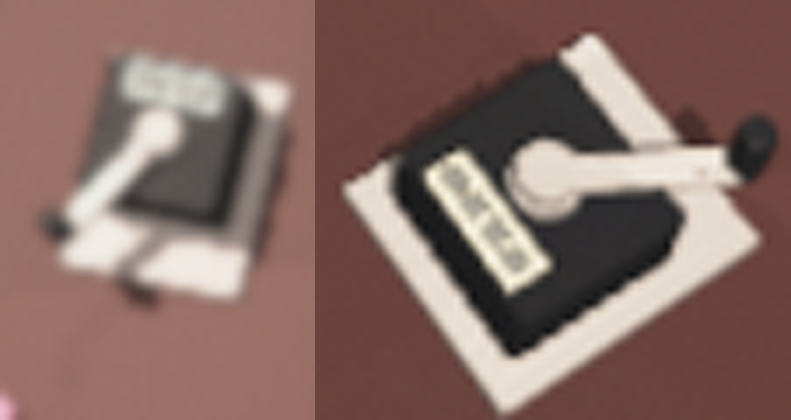

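View pics/c2.png

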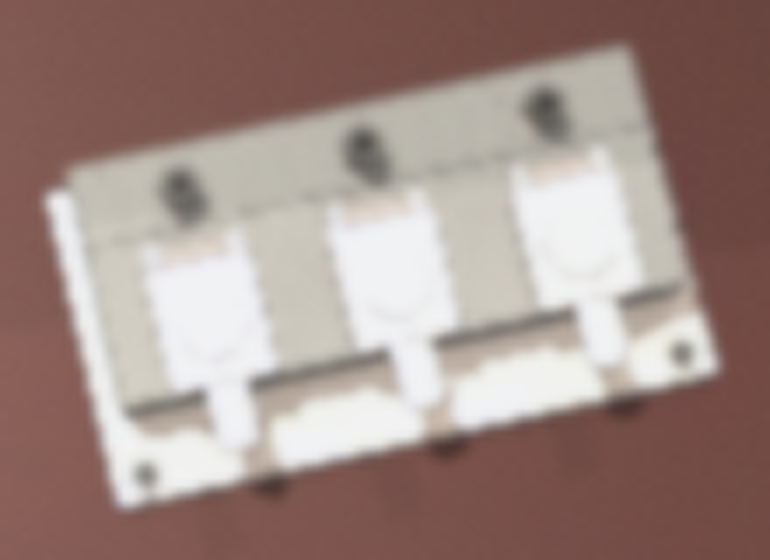

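View pics/c3.png

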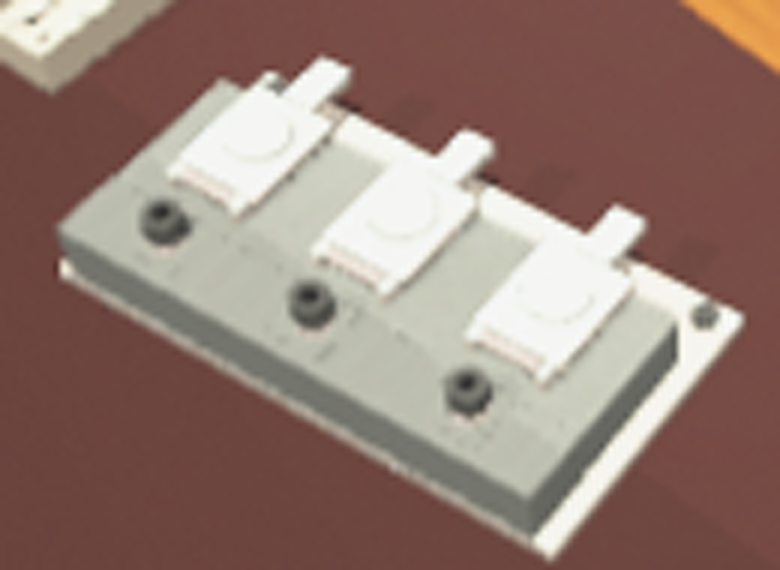

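Enlarged, the peg top is at about top (211.7,175.7) and scene (414,303.5). The bolts are the dark heads behind each white cap, with the tongues towards the robot. I'll fit the poses.

```bash
cat > h.py <<'E'
from cell import readout, cams
import numpy as np
from scipy.optimize import least_squares
C={n:cams.calibration(n) for n in("scene","top")}
def proj(n,p):
    T=np.linalg.inv(C[n]["world_from_camera"]);q=C[n]["K"]@(T[:3,:3]@np.asarray(p)+T[:3,3]);return q[:2]/q[2]
def px(o,f,x,y): return np.array([(x+.5)/f-.5+o[0],(y+.5)/f-.5+o[1]])
def ray(n,uv,z):
    W=C[n]["world_from_camera"];d=W[:3,:3]@np.linalg.solve(C[n]["K"],[*uv,1]);return W[:3,3]+d*(z-W[2,3])/d[2]
E
python3 - <<'E'
from h import *
T=lambda x,y:("top",px((305,130),7,x,y)); S=lambda x,y:("scene",px((200,160),6,x,y))
# (obs, local x,y,z) ; 'b'/'t' free x offsets
O=[(T(68,168),.06,.14,.045),(T(632,42),.06,-.14,.045),(T(690,285),-.06,-.14,.045),(T(125,412),-.06,.14,.045),
(T(120,508),-.08,.15,.01),(T(718,372),-.08,-.15,.01),
(S(60,230),.06,-.14,.045),(S(530,500),.06,.14,.045),(S(678,325),-.06,.14,.045),(S(225,80),-.06,-.14,.045),(S(742,320),-.08,.15,.01),
(S(158,212),'b',-.09,.065),(S(310,295),'b',0,.065),(S(467,382),'b',.09,.065),
(T(180,180),'b',.09,.065),(T(363,140),'b',0,.065),(T(545,98),'b',-.09,.065),
(T(238,447),'t',.09,.0565),(T(427,402),'t',0,.0565),(T(612,362),'t',-.09,.0565),
(S(338,68),'t',-.09,.0565),(S(482,142),'t',0,.0565),(S(630,220),'t',.09,.0565)]
def pt(v,l):
    x,y,a,b,t=v; lx={'b':b,'t':t}.get(l[0],l[0]); c,s=np.cos(a),np.sin(a)
    return [x+c*lx-s*l[1],y+s*lx+c*l[1],l[2]]
f=lambda v:np.concatenate([proj(o[0],pt(v,l))-o[1] for o,*l in O])
r=least_squares(f,[.45,-.1,-.2,.04,-.08],loss="soft_l1");print(r.x.round(4));print(f(r.x).reshape(-1,2).round(1).tolist())
for k in'bt':
  for n,y in(("L",.09),("M",0),("R",-.09)):print(k,n,np.round(pt(r.x,(k,y,0))[:2],4))
T=lambda x,y:("top",px((205,145),7,x,y)); S=lambda x,y:("scene",px((350,285),7,x-315,y))
for nm,obs,z in(("peg",[T(47,215),S(762,130)],.078),("piv",[T(158,130),S(548,165)],.058)):
  print(nm,[ray(*o,z).round(4).tolist() for o in obs])
O=[(T(240,298),-.5,-.5),(T(290,82),.5,-.5),(T(62,262),-.5,.5),(S(345,188),.5,-.5),(S(595,35),-.5,-.5),(S(760,240),-.5,.5),(S(503,412),.5,.5)]
for W,H in((.11,.09),(.09,.11)):
  def pt(v,a,b): c,s=np.cos(v[2]),np.sin(v[2]);return [v[0]+c*a*W-s*b*H,v[1]+s*a*W+c*b*H,.006]
  g=lambda v:np.concatenate([proj(o[0],pt(v,*l))-o[1] for o,*l in O])
  r=least_squares(g,[.4,.2,-.2]);print(r.x.round(4),r.cost,g(r.x).round(1))
# bystanders
for n,uv,z in(("top",(277,121),.034),("top",(240,128),.04),("top",(262,198),.02),("top",(252,250),.01),("top",(442,169),.03)):print(uv,ray(n,uv,z).round(3))
E
```

```text
[ 0.5757 -0.1302  0.2149  0.0386 -0.0891]
[[-0.0, 0.9], [-0.5, 1.4], [0.2, 0.1], [-0.4, -0.0], [-1.3, -5.5], [-1.6, -5.0], [-0.2, -0.6], [0.2, -0.5], [0.9, -1.6], [-0.1, -0.7], [-3.0, 3.6], [0.3, 0.4], [-0.3, 0.4], [-0.2, 0.6], [-0.1, 0.4], [0.0, 0.4], [0.2, 0.7], [0.2, -0.5], [-0.2, 0.1], [-0.3, -0.1], [-0.5, -0.6], [-0.7, -0.8], [-0.1, -0.9]]
b L [ 0.5942 -0.0341]
b M [ 0.6134 -0.122 ]
b R [ 0.6325 -0.2099]
t L [ 0.4694 -0.0613]
t M [ 0.4886 -0.1492]
t R [ 0.5078 -0.2371]
peg [[0.527, 0.3553, 0.078], [0.5239, 0.3536, 0.078]]
piv [[0.5727, 0.3099, 0.058], [0.5733, 0.3097, 0.058]]
[ 0.5639  0.3124 -0.2157] 0.6119410298499001 [-0.3  0.2  0.3  0.7 -0.2 -0.  -0.4  0.2 -0.4 -0.3  0.1  0.   0.1  0.3]
[ 0.5632  0.3126 -0.2116] 97.48599920324439 [ 3.3 -1.9  2.3  4.1 -2.3 -3.1  0.8 -5.3 -5.9 -1.6 -0.1  5.5  6.7  1.6]
(277, 121) [0.728 0.148 0.034]
(240, 128) [0.702 0.274 0.04 ]
(262, 198) [0.46  0.197 0.02 ]
(252, 250) [0.287 0.228 0.01 ]
(442, 169) [ 0.555 -0.415  0.03 ]
```

Emit:
jog_arm --pt "0.76 1 0 0.111 -1" --pt "0.76 1 0 0.111 -1" --pt "0.76 1 0 0.111 -1" --squeeze 10

```text
time: 0.4
tool_pos: [0.2909, -0.3887, 0.2265]
tool_rot: [-3.14, -0.002, 0.628]
contact_force: [0.3, -0.5, -0.9]
opening: 0.0725
grip_force: 0.0
```

Emit:
jog_arm --pt "0.76 1 0 0.111 -1" --pt "0.76 1 0 0.111 -1" --pt "0.76 1 0 0.111 -1"

```text
time: 0.7
tool_pos: [0.3516, -0.309, 0.2266]
tool_rot: [-3.141, -0.002, 0.803]
contact_force: [0.5, -0.7, -0.7]
opening: 0.0486
grip_force: 0.0
```

Emit:
jog_arm --pt "0.76 1 0 0.111 -1" --pt "0.76 1 0 0.111 -1" --pt "0.76 1 0 0.111 -1"

```text
time: 1.0
tool_pos: [0.4123, -0.2296, 0.2266]
tool_rot: [-3.141, -0.001, 0.977]
contact_force: [-0.4, -0.6, -0.4]
opening: 0.0247
grip_force: 0.0
```

Emit:
jog_arm --pt "0.76 1 0 0.111 -1" --pt "0.76 1 0 0.111 -1" --pt "0.76 1 0 0.111 -1"

```text
time: 1.3
tool_pos: [0.4731, -0.1503, 0.2265]
tool_rot: [3.141, -0.001, 1.151]
contact_force: [-0.4, -0.7, -0.4]
opening: 0.0019
grip_force: 0.0
```

Emit:
jog_arm --pt "0.76 1 0 0.111 -1" --pt "0.76 1 0 0.111 -1" --pt "0.76 1 0 0.111 -1"

```text
time: 1.6
tool_pos: [0.5339, -0.0708, 0.2263]
tool_rot: [3.141, -0.001, 1.324]
contact_force: [0.3, -0.5, -0.3]
opening: 0.0002
grip_force: 0.0
```

Emit:
jog_arm --pt "0 1 0 0 -1" --pt "0 1 0 0 -1" --pt "0 1 0 0 -1"

```text
time: 1.9
tool_pos: [0.5313, 0.0079, 0.2265]
tool_rot: [-3.141, 0.0, 1.322]
contact_force: [0.2, -0.3, -0.9]
opening: 0.0008
grip_force: 0.0
```

Emit:
jog_arm --pt "0 1 0 0 -1" --pt "0 1 0 0 -1" --pt "0 1 0 0 -1"

```text
time: 2.2
tool_pos: [0.5317, 0.0875, 0.2266]
tool_rot: [-3.141, 0.0, 1.322]
contact_force: [-0.2, -0.2, -0.8]
opening: 0.0007
grip_force: 0.0
```

Emit:
jog_arm --pt "0 1 0 0 -1" --pt "0 1 0 0 -1" --pt "0 1 0 0 -1"

```text
time: 2.5
tool_pos: [0.5321, 0.1672, 0.2265]
tool_rot: [3.142, 0.0, 1.322]
contact_force: [-0.5, -0.2, -1.0]
opening: 0.0004
grip_force: 0.0
```

Emit:
jog_arm --pt "0 1 0 0 -1" --pt "0 1 0 0 -1" --pt "0 1 0 0 -1"

```text
time: 2.8
tool_pos: [0.5324, 0.2471, 0.2263]
tool_rot: [3.141, 0.0, 1.322]
contact_force: [-0.6, -0.3, -0.2]
opening: 0.0003
grip_force: 0.0
```

Emit:
jog_arm --pt "0 1 0 0 -1" --pt "0 1 0 0 -1" --pt "0 1 0 0 -1"

```text
time: 3.1
tool_pos: [0.5326, 0.327, 0.2262]
tool_rot: [3.142, 0.0, 1.322]
contact_force: [-0.0, -0.5, 0.0]
opening: 0.001
grip_force: 0.0
```

Emit:
jog_arm --pt "0 0.75 -0.7 0 -1" --pt "0 0.75 -0.7 0 -1" --pt "0 0.75 -0.7 0 -1" --pt "0 0.75 -0.7 0 -1"

```text
time: 3.5
tool_pos: [0.5329, 0.3843, 0.1703]
tool_rot: [-3.141, 0.002, 1.319]
contact_force: [0.1, -0.2, 0.3]
opening: 0.0006
grip_force: 0.0
```

Emit:
jog_arm --pt "0 0 -0.65 0 -1" --pt "0 0 -0.65 0 -1" --pt "0 0 -0.65 0 -1"

```text
time: 3.8
tool_pos: [0.5324, 0.3851, 0.1194]
tool_rot: [-3.141, 0.001, 1.319]
contact_force: [-0.2, 0.1, 0.3]
opening: 0.0004
grip_force: 0.0
```

Emit:
jog_arm --pt "0 0 -0.35 0 -1" --pt "0 0 -0.68 0 -1" --pt "0 0 -0.68 0 -1" --pt "0 0 -0.68 0 -1"

```text
time: 4.2
tool_pos: [0.5331, 0.387, 0.0668]
tool_rot: [3.139, -0.002, 1.32]
contact_force: [0.3, 0.1, -0.3]
opening: 0.0001
grip_force: 0.0
```

Run:
```python
from h import *
import cv2
t=cams.read_camera("top");s=cams.read_camera("scene")
c=lambda i,x,y,w,h,f:cv2.resize(i[y:y+h,x:x+w],None,fx=f,fy=f,interpolation=cv2.INTER_CUBIC)
cv2.imwrite("pics/d1.png",np.hstack([c(t,175,135,80,100,5),c(s,340,260,80,100,5)]))
print(readout.observe()["tool_pos"])
```

```text
[0.53335321 0.38754234 0.06731606]
```

View pics/d1.png

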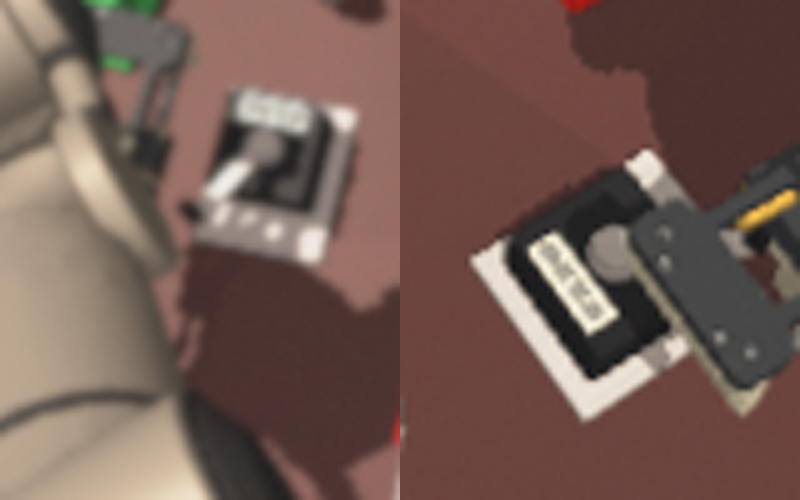

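The closed fingers stand just to the left of the peg, with the counter clear. Now I'll push along the chord.

Emit:
jog_arm --pt "0 0 -0.05 0 -1" --pt "-0.02 -0.1 -0.05 0 -1" --pt "-0.05 -0.2 -0.05 0 -1" --pt "-0.08 -0.3 -0.05 0 -1" --pt "-0.1 -0.4 -0.05 0 -1" --pt "-0.12 -0.5 -0.05 0 -1" --pt "-0.15 -0.6 -0.05 0 -1" --pt "-0.17 -0.7 -0.05 0 -1" --pt "-0.2 -0.8 -0.05 0 -1"

```text
time: 5.2
tool_pos: [0.5167, 0.3224, 0.0607]
tool_rot: [3.139, -0.001, 1.321]
contact_force: [3.7, 3.8, -0.8]
opening: 0.0007
grip_force: 2.1
```

Emit:
jog_arm --pt "0 -0.05 0 0 -1" --pt "0 -0.1 0 0 -1" --pt "0 -0.1 0 0 -1"

```text
time: 5.5
tool_pos: [0.5167, 0.3147, 0.0607]
tool_rot: [3.14, -0.001, 1.32]
contact_force: [3.7, 4.3, -0.8]
opening: 0.0003
grip_force: 2.3
```

Emit:
jog_arm --pt "0 -0.05 0 0 -1" --pt "0 -0.1 0 0 -1" --pt "0 -0.1 0 0 -1"

```text
time: 5.8
tool_pos: [0.5174, 0.3082, 0.0608]
tool_rot: [3.139, -0.004, 1.32]
contact_force: [5.6, 6.6, -2.9]
opening: 0.0005
grip_force: 4.0
```

Emit:
jog_arm --pt "0 -0.04 0 0 -1" --pt "0 -0.08 0 0 -1" --pt "0 -0.08 0 0 -1"

```text
time: 6.1
tool_pos: [0.5177, 0.3067, 0.0611]
tool_rot: [3.138, -0.012, 1.319]
contact_force: [5.9, 26.5, -7.8]
opening: 0.0003
grip_force: 13.7
```

Run:
```python
from h import *
import cv2
t=cams.read_camera("top");s=cams.read_camera("scene")
c=lambda i,x,y,w,h,f:cv2.resize(i[y:y+h,x:x+w],None,fx=f,fy=f,interpolation=cv2.INTER_CUBIC)
cv2.imwrite("pics/d2.png",np.hstack([c(t,175,135,80,100,5),c(s,340,260,80,100,5)]))
for i in range(3): cams.read_camera("top");print(readout.observe()["contact_force"].round(1),readout.observe()["tool_pos"].round(4))
```

```text
[ 5.5 25.7 -7.7] [0.5176 0.3068 0.0611]
[ 5.9 25.9 -7.8] [0.5176 0.3068 0.0611]
[ 6.1 25.8 -7. ] [0.5177 0.3068 0.0611]
```

View pics/d2.png

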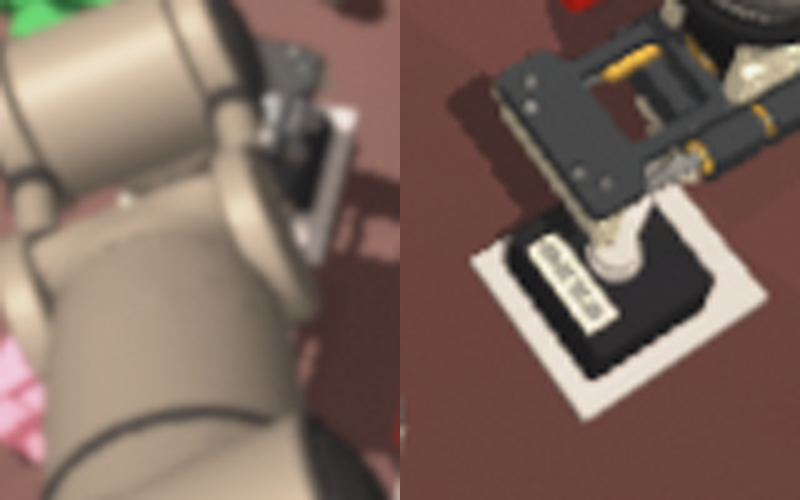

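The lever now points towards the robot and right, from the knob at (615,255) to (655,195). The stiff 26 N reaction confirms it is at the stop. Now I'll back off and rise.

Emit:
jog_arm --pt "0.08 0.3 0 0 -1" --pt "0.15 0.6 0 0 -1" --pt "0.25 1 0 0 -1" --pt "0.25 1 0 0 -1" --pt "0.25 1 0 0 -1"

```text
time: 6.85
tool_pos: [0.5348, 0.3803, 0.0595]
tool_rot: [-3.14, 0.003, 1.322]
contact_force: [-0.1, -0.4, 0.3]
opening: 0.0008
grip_force: 0.0
```

Emit:
jog_arm --pt "0 0.15 0 0 -1" --pt "0 0.15 0.5 0 -1" --pt "0 0.15 1 0 -1" --pt "0 0.15 1 0 -1" --pt "0 0.15 1 0 -1"

```text
time: 7.35
tool_pos: [0.5361, 0.3924, 0.1415]
tool_rot: [3.14, -0.001, 1.32]
contact_force: [0.3, -0.0, 0.3]
opening: 0.0008
grip_force: 0.0
```

Run:
```python
from h import *
import cv2
t=cams.read_camera("top");s=cams.read_camera("scene")
c=lambda i,x,y,w,h,f:cv2.resize(i[y:y+h,x:x+w],None,fx=f,fy=f,interpolation=cv2.INTER_CUBIC)
cv2.imwrite("pics/d3.png",np.hstack([c(t,175,135,80,100,5),c(s,340,260,80,100,5)]))
print(readout.observe())
```

```text
{'time': 7.45, 'qpos': array([ 5.16734094e-01,  6.68383014e-01,  1.22089343e+00, -1.78475543e-04,
        1.25501833e+00,  7.67513297e-01]), 'qvel': array([ 0.00258949,  0.01368005,  0.00474946,  0.00040476,  0.0011777 ,
       -0.00044412]), 'joint_efforts': array([ 3.67676339e-02, -6.02529502e+01, -2.50115955e+01,  8.14077118e-02,
       -4.02500387e-02,  3.95148192e-03]), 'tool_pos': array([0.5350603 , 0.39184996, 0.13907517]), 'tool_rot': array([-3.13976579e+00,  1.99819318e-03,  1.32007460e+00]), 'contact_force': array([-0.03568855,  0.21693584, -0.1255004 ]), 'torque': array([-0.08269833, -0.103256  ,  0.00125436]), 'grip_force': 0.0, 'opening': 7.269099060899504e-05}
```

View pics/d3.png

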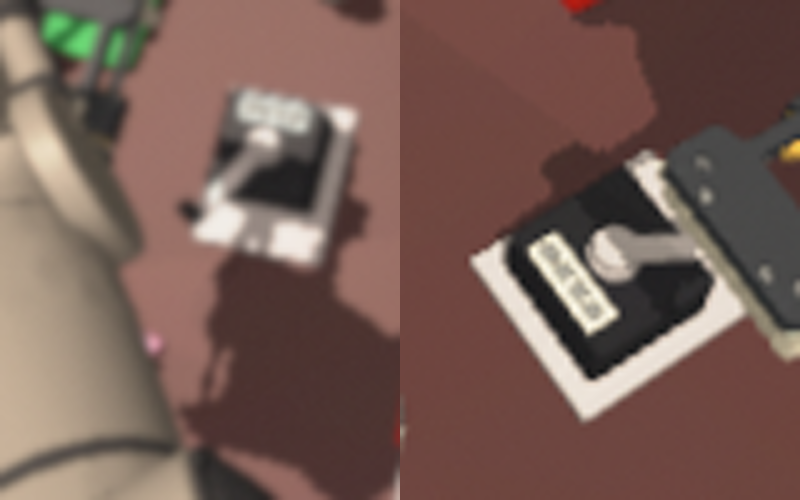

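The lever is back to its rest angle. On to the left bolt.

Emit:
jog_arm --pt "0.145 -1 0 -0.14 -1" --pt "0.145 -1 0 -0.14 -1" --pt "0.145 -1 0 -0.14 -1"

```text
time: 7.75
tool_pos: [0.5473, 0.3085, 0.1386]
tool_rot: [-3.14, 0.004, 1.095]
contact_force: [-0.0, -0.1, 0.3]
opening: 0.0005
grip_force: 0.0
```

Emit:
jog_arm --pt "0.145 -1 0 -0.14 -1" --pt "0.145 -1 0 -0.14 -1" --pt "0.145 -1 0 -0.14 -1"

```text
time: 8.05
tool_pos: [0.559, 0.2293, 0.1391]
tool_rot: [-3.141, 0.003, 0.876]
contact_force: [0.4, 0.7, -0.3]
opening: 0.0008
grip_force: 0.0
```

Emit:
jog_arm --pt "0.145 -1 0 -0.14 -1" --pt "0.145 -1 0 -0.14 -1" --pt "0.145 -1 0 -0.14 -1"

```text
time: 8.35
tool_pos: [0.5707, 0.1501, 0.1393]
tool_rot: [-3.141, 0.002, 0.657]
contact_force: [-0.8, 0.5, -0.1]
opening: 0.0003
grip_force: 0.0
```

Emit:
jog_arm --pt "0.145 -1 0 -0.14 -1" --pt "0.145 -1 0 -0.14 -1" --pt "0.145 -1 0 -0.14 -1"

```text
time: 8.65
tool_pos: [0.5825, 0.0707, 0.1395]
tool_rot: [-3.142, 0.001, 0.438]
contact_force: [-0.8, 0.9, 0.1]
opening: 0.0005
grip_force: 0.0
```

Emit:
jog_arm --pt "0.145 -1 0 -0.14 -1" --pt "0.145 -1 0 -0.14 -1" --pt "0.145 -1 0 -0.14 -1" --pt "0.145 -1 0 -0.14 -1" --pt "0.145 -1 0 -0.14 -1"

```text
time: 9.15
tool_pos: [0.5936, -0.0054, 0.1399]
tool_rot: [-3.141, 0.001, 0.224]
contact_force: [0.9, 0.3, 0.4]
opening: 0.0004
grip_force: 0.0
```

Emit:
jog_arm --pt "0 -0.33 0 -0.005 -1" --pt "0 -0.33 -0.4 -0.005 -1" --pt "0 -0.33 -0.7 -0.005 -1" --pt "0 -0.33 -0.8 -0.005 -1" --pt "0 -0.33 -0.8 -0.005 -1" --pt "0 -0.33 -0.8 -0.005 -1"

```text
time: 9.75
tool_pos: [0.5945, -0.033, 0.0773]
tool_rot: [3.141, -0.001, 0.215]
contact_force: [0.6, -0.1, 0.7]
opening: 0.0001
grip_force: 0.0
```

Emit:
jog_arm --pt "0 0 -0.05 0 -1" --pt "0 0 -0.1 0 -1" --pt "0 0 -0.1 0 -1" --pt "0 0 -0.1 0 -1"

```text
time: 10.15
tool_pos: [0.5938, -0.0338, 0.0685]
tool_rot: [3.141, -0.0, 0.213]
contact_force: [0.6, -0.4, -0.3]
opening: 0.0003
grip_force: 0.0
```

Emit:
jog_arm --pt "0 0 -0.02 0 -1" --pt "0 0 -0.04 0 -1" --pt "0 0 -0.04 0 -1"

```text
time: 10.45
tool_pos: [0.5938, -0.0339, 0.065]
tool_rot: [3.142, 0.0, 0.213]
contact_force: [0.6, -0.2, -0.8]
opening: 0.0005
grip_force: 0.0
```

Emit:
jog_arm --pt "0 0 -0.02 0 -1" --pt "0 0 -0.04 0 -1" --pt "0 0 -0.04 0 -1"

```text
time: 10.75
tool_pos: [0.594, -0.0339, 0.0644]
tool_rot: [3.141, -0.001, 0.213]
contact_force: [-6.0, 0.8, 17.8]
opening: 0.0003
grip_force: 8.7
```

Emit:
jog_arm --pt "0 0 -0.02 0 -1" --pt "0 0 -0.03 0 -1" --pt "0 0 -0.03 0 -1"

```text
time: 11.05
tool_pos: [0.5941, -0.0339, 0.064]
tool_rot: [3.14, -0.002, 0.214]
contact_force: [-11.6, 1.3, 31.9]
opening: 0.0004
grip_force: 15.9
```

The left bolt holds at 32 N with no sink, so it is tight. Next is the middle one.

Emit:
jog_arm --pt "0 0 0.3 0 -1" --pt "0 0 0.3 0 -1" --pt "0.24 -1 0.3 0 -1" --pt "0.24 -1 0.3 0 -1" --pt "0.24 -1 0.3 0 -1"

```text
time: 11.55
tool_pos: [0.6136, -0.1179, 0.0828]
tool_rot: [3.14, -0.0, 0.209]
contact_force: [-0.2, -0.2, 0.7]
opening: 0.0007
grip_force: 0.0
```

Emit:
jog_arm --pt "0 -0.1 0 0 -1" --pt "0 -0.1 -0.1 0 -1" --pt "0 -0.1 -0.18 0 -1" --pt "0 -0.1 -0.2 0 -1" --pt "0 -0.1 -0.2 0 -1" --pt "0 -0.1 -0.2 0 -1"

```text
time: 12.15
tool_pos: [0.6131, -0.1213, 0.0676]
tool_rot: [3.142, 0.0, 0.214]
contact_force: [-0.6, -0.6, -0.6]
opening: 0.0005
grip_force: 0.0
```

Emit:
jog_arm --pt "0 0 -0.02 0 -1" --pt "0 0 -0.04 0 -1" --pt "0 0 -0.04 0 -1"

```text
time: 12.45
tool_pos: [0.6133, -0.1217, 0.0648]
tool_rot: [3.141, -0.001, 0.213]
contact_force: [-0.3, 1.0, 2.4]
opening: 0.0007
grip_force: 1.3
```

Emit:
jog_arm --pt "0 0 -0.02 0 -1" --pt "0 0 -0.04 0 -1" --pt "0 0 -0.04 0 -1"

```text
time: 12.75
tool_pos: [0.6134, -0.1218, 0.0643]
tool_rot: [3.14, -0.002, 0.213]
contact_force: [-7.5, 2.8, 19.2]
opening: 0.0006
grip_force: 10.2
```

The middle bolt is also tight, at 19 N. Now the right one.

Emit:
jog_arm --pt "0 0 0.3 0 -1" --pt "0 0 0.3 0 -1" --pt "0.24 -1 0.3 0 -1" --pt "0.24 -1 0.3 0 -1" --pt "0.24 -1 0.3 0 -1"

```text
time: 13.25
tool_pos: [0.6325, -0.2061, 0.0842]
tool_rot: [3.14, -0.0, 0.209]
contact_force: [0.2, 0.2, -0.8]
opening: 0.0007
grip_force: 0.0
```

Emit:
jog_arm --pt "0 -0.1 0 0 -1" --pt "0 -0.1 -0.1 0 -1" --pt "0 -0.1 -0.2 0 -1" --pt "0 -0.1 -0.24 0 -1" --pt "0 -0.1 -0.24 0 -1" --pt "0 -0.1 -0.24 0 -1"

```text
time: 13.85
tool_pos: [0.6323, -0.2093, 0.0659]
tool_rot: [-3.142, 0.0, 0.214]
contact_force: [0.8, -1.0, 0.4]
opening: 0.0006
grip_force: 0.0
```

Emit:
jog_arm --pt "0 0 -0.02 0 -1" --pt "0 0 -0.04 0 -1" --pt "0 0 -0.04 0 -1"

```text
time: 14.15
tool_pos: [0.6324, -0.2098, 0.0628]
tool_rot: [3.141, -0.0, 0.213]
contact_force: [0.2, 0.6, 0.1]
opening: 0.0005
grip_force: 0.3
```

Emit:
jog_arm --pt "0 0 -0.02 0 -1" --pt "0 0 -0.04 0 -1" --pt "0 0 -0.04 0 -1"

```text
time: 14.45
tool_pos: [0.6323, -0.2098, 0.0594]
tool_rot: [3.141, -0.0, 0.213]
contact_force: [0.4, 0.0, 0.1]
opening: 0.0009
grip_force: 0.3
```

It sinks. I'll press on to the end of its travel.

Emit:
jog_arm --pt "0 0 -0.02 0 -1" --pt "0 0 -0.03 0 -1" --pt "0 0 -0.03 0 -1"

```text
time: 14.75
tool_pos: [0.6323, -0.2098, 0.0591]
tool_rot: [3.141, -0.001, 0.213]
contact_force: [-4.6, 2.5, 13.0]
opening: 0.0005
grip_force: 6.3
```

The right bolt has sunk 6 mm. Next: rise, open, and place the fingertips around the right tongue.

Emit:
jog_arm --pt "0 0 0.5 0 -1" --pt "0 0 0.6 0 -1" --pt "-0.75 -0.165 0.6 0 0.1" --pt "-0.75 -0.165 0.6 0 0.1" --pt "-0.75 -0.165 0.6 0 0.1" --squeeze 15

```text
time: 15.25
tool_pos: [0.5704, -0.2234, 0.105]
tool_rot: [-3.141, 0.001, 0.212]
contact_force: [0.2, 0.6, 0.5]
opening: 0.0201
grip_force: 0.0
```

Emit:
jog_arm --pt "-0.75 -0.165 0 0 0.1" --pt "-0.75 -0.165 0 0 0.1" --pt "-0.75 -0.165 0 0 0.1" --pt "-0.75 -0.165 0 0 0.1" --pt "-0.75 -0.165 0 0 0.1"

```text
time: 15.75
tool_pos: [0.5139, -0.2363, 0.1053]
tool_rot: [3.141, -0.001, 0.214]
contact_force: [0.0, -0.4, -0.2]
opening: 0.0502
grip_force: 0.0
```

Run:
```python
from h import *
import cv2
s=cams.read_camera("scene")
c=lambda i,x,y,w,h,f:cv2.resize(i[y:y+h,x:x+w],None,fx=f,fy=f,interpolation=cv2.INTER_CUBIC)
cv2.imwrite("pics/e1.png",c(s,190,120,130,100,6))
o=readout.observe();print(o["tool_pos"],o["tool_rot"],o["opening"],o["contact_force"])
```

```text
[ 0.51363048 -0.23611072  0.10517137] [ 3.14083546e+00 -9.52473159e-04  2.14014657e-01] 0.050105697059695226 [ 0.57296414 -0.65305847 -0.2474561 ]
```

View pics/e1.png

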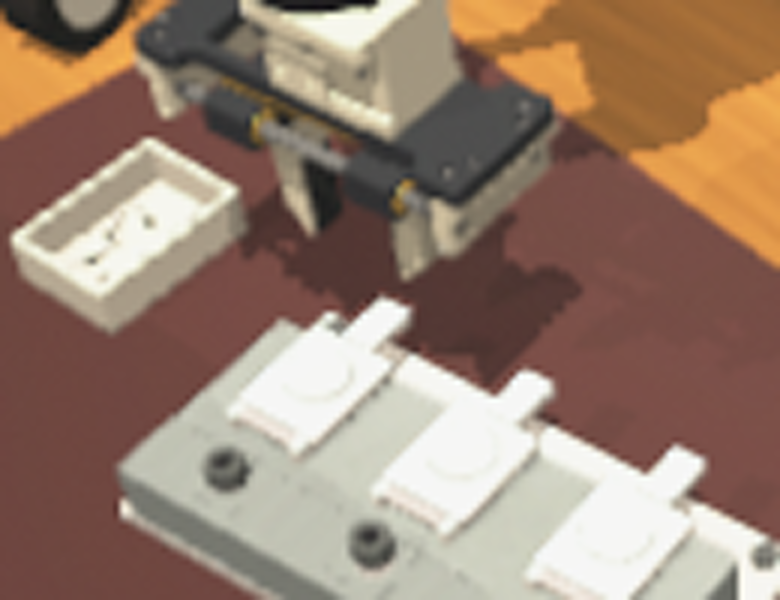

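The open fingers hang over the right tongue at (385,320), and the box is clear. I'll descend and close.

Emit:
jog_arm --pt "-0.02 0 -0.3 0 0.1" --pt "-0.02 0 -0.55 0 0.1" --pt "-0.02 0 -0.72 0 0.1" --pt "-0.02 0 -0.74 0 0.1" --pt "-0.02 0 -0.74 0 0.1"

```text
time: 16.3
tool_pos: [0.5111, -0.2362, 0.0459]
tool_rot: [3.142, 0.0, 0.214]
contact_force: [0.5, -0.2, 0.9]
opening: 0.0507
grip_force: 0.0
```

Emit:
jog_arm --pt "0 0 0 0 -1" --pt "0 0 0 0 -1" --pt "0 0 0 0 -1" --pt "0 0 0 0 -1" --pt "0 0 0 0 -1" --pt "0 0 0 0 -1" --pt "0 0 0 0 -1"

```text
time: 17.0
tool_pos: [0.5109, -0.2367, 0.0462]
tool_rot: [3.14, -0.0, 0.213]
contact_force: [0.9, -3.1, 0.1]
opening: 0.0174
grip_force: 15.0
```

The tongue is held with an opening of 17.4 mm. I'll lift along the arc.

Emit:
jog_arm --pt "0.006 0.001 0.115 0 -1" --pt "0.022 0.005 0.228 0 -1" --pt "0.05 0.011 0.34 0 -1" --pt "0.089 0.019 0.448 0 -1" --pt "0.138 0.03 0.551 0 -1" --pt "0.138 0.03 0.551 0 -1"

```text
time: 17.6
tool_pos: [0.5225, -0.2341, 0.0915]
tool_rot: [3.14, -0.001, 0.214]
contact_force: [1.3, -6.1, -0.5]
opening: 0.0175
grip_force: 15.0
```

Emit:
jog_arm --pt "0.058 0.003 0.098 0 -1" --pt "0.126 0.018 0.19 0 -1" --pt "0.203 0.035 0.274 0 -1" --pt "0.287 0.053 0.35 0 -1" --pt "0.379 0.07 0.417 0 -1" --pt "0.379 0.07 0.417 0 -1" --pt "0.379 0.07 0.417 0 -1"

```text
time: 18.3
tool_pos: [0.5518, -0.2278, 0.1232]
tool_rot: [-3.141, 0.001, 0.214]
contact_force: [0.2, -0.6, -3.4]
opening: 0.0181
grip_force: 15.0
```

Run:
```python
from h import *
import cv2
s=cams.read_camera("scene")
c=lambda i,x,y,w,h,f:cv2.resize(i[y:y+h,x:x+w],None,fx=f,fy=f,interpolation=cv2.INTER_CUBIC)
cv2.imwrite("pics/e2.png",c(s,190,120,130,100,6))
o=readout.observe();print(o["time"],o["tool_pos"],o["opening"],o["grip_force"],o["contact_force"])
```

```text
18.35 [ 0.55170019 -0.22779319  0.12315738] 0.01743340832810885 14.999581575393677 [ 0.85188068 -0.97261804 -2.76349681]
```

View pics/e2.png

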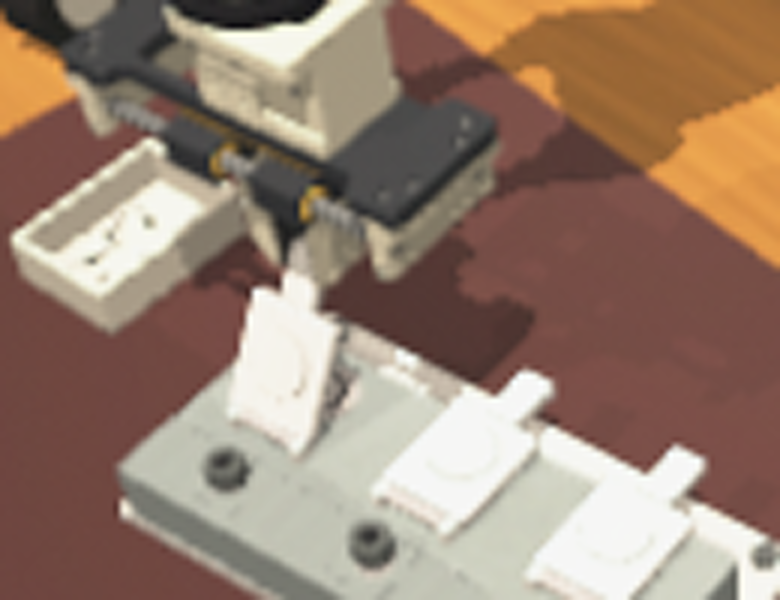

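The right cap stands steeply open at (285,365), its tongue still between the fingertips. The other two caps are shut. I'll hold briefly, then hand in.

Emit:
jog_arm --pt "0 0 0 0 -1" --pt "0 0 0 0 -1" --pt "0 0 0 0 -1" --pt "0 0 0 0 -1"

```text
time: 18.75
tool_pos: [0.5517, -0.2279, 0.1232]
tool_rot: [-3.141, 0.0, 0.213]
contact_force: [0.3, 2.6, -3.6]
opening: 0.0176
grip_force: 15.0
```

```bash
python3 -c "
from cell import ticket
print(ticket.hand_in())"
```

```text
the job is handed in; nothing more can be done
None
```

I handed the job in at about 18.8 s: I swung the tally lever to its stop and it sprang back, found the right bolt loose (it sank 6 mm; left and middle held), and left the right cap held open at about 1 rad; no verdict came back.

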